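# Press the key under the leak tester's push-latch cover and relatch it

## Task

Press the white cover of the leak tester near its front edge so that the push-latch lets go and it springs open by itself. Press the round key underneath all the way in and let it come back out, then push the cover down again until it latches and stays shut when you let go. Everything is done by pressing with the fingertips: do not lift the tester or shove it out of place, and leave the small things round it where they stand.

Things in the scene. Friction and masses are not known exactly. Their poses are not given: they have to be found in the camera images.
- tester: leak tester: loose grey bench box, 2.6 kg, rubber feet, 116 x 150 x 50 mm (x, y, z). Origin: centre of its underside, z up; front (vent slots) at its -x. A white cover, 70 x 99 x 4 mm, lies flush in its top over a recess 20 mm deep between side cheeks 50 mm high, 104 mm apart, and a front sill 44 mm high. Behind it a rear block 50 mm high; at x=41, y=-45 mm a brass port 65 mm high.
- cover (a joint): cover angle, rad: 0 shut, flush; 1.15 fully open; -0.078 pressed in to the stop. Push-latch: press the shut cover at its mark 4 mm in (past -0.06, 3 to 5 N) and let go: a damped spring lifts it to 1.15 in 1.5 s. Push it down from open (1 to 3 N, 3 to 5 N at the end) past flush to beyond -0.06 and let go: it latches at 0; let go earlier, it reopens. Every full press of the shut cover opens it.
- cover_press (a point): centre of the round thumb mark (18 mm wide, level with the cover) on the cover's upper face, 59 mm from the hinge line, 13 mm from the free front edge; moves with the cover. Shut, it is 50 mm above the worktop
- cover_hinge (a point): middle of the cover's hinge line, 48 mm above the worktop, 20 mm behind the tester's origin; its frame turns with the cover: x from the free edge to the hinge, y along the hinge, z out of the upper face. The free edge is 72 mm from the hinge; fully open it stands 66 mm above and 29 mm in front of the hinge
- key (a joint): travel of the round key, m: 0 out, 0.005 fully in; sprung, 1.2 N to start and 3.2 N fully in; comes back by itself
- key_top (a point): centre of the round key's flat top, 22 mm across, facing up, 38 mm above the worktop when out, 8 mm above the floor of the recess; 54 mm in front of the hinge line, 19 mm behind the recess's front edge, on the tester's middle line. Reachable from above only while the cover is open
- vial: amber vial with white cap, 22 x 22 x 52 mm, standing beside the tester; origin at the centre of its underside
- counter: round hand tally counter, 42 x 49 x 20 mm, lying behind the tester; origin at the centre of its underside
- syringe: syringe, 36 x 130 x 21 mm, lying to the left of the tester; origin at the centre of its underside

How it is judged:
By the outcome, as a careful person would: the job done as asked, in the order asked, and still so for the second after the job is handed in, with the robot touching nothing.
It also fails if it takes over 45 s, if anything falls off the work surface, if the arm or the gripper's body presses on something with over 40 N, if the wrist force passes 120 N, or if a joint passes its speed limit or range.

## Robot

A 6-joint arm with a two-finger parallel gripper is mounted at the origin on a cart in front of the work surface, level with it; the furniture and walls round the work are solid. World frame = base frame: x ahead of the robot, y to its left, z up, the work surface at z = 0. Lengths are in m, angles in rad, forces in N, time in s.
With the tool pointing down it reaches from about 0.3 to 0.775 m from the base axis. Payload 14.6 kg.
Tool frame: the origin (TCP) lies at the very end of the fingers, on their centre line; the grasp point (between the pads) lies grip_point_offset behind it (grip_point_offset is the distance from the TCP to the grasp point, in m); z points along the fingers, y is the line along which they close (so a half turn about z gives the same grasp; the last joint's range is limited). The gripper opens to 94 mm and grips with 3 to 60 N. Pads are 16 mm wide; open, the fingers measure 119 mm over their backs; the gripper's body (75 mm by 177 mm) begins 78 mm behind the grasp point.
Start: joints at [1.24, 0.3, 1.521, -0, 1.321, -0.067], TCP at [0.143, 0.531, 0.177] pointing down, gripper open.
Joint ranges: [-3.03, 3.03], [-0.79, 2.21], [0.23, 2.52], [-1.04, 4.18], [0, 3.07], [-2.55, 2.55]. Speed limits (rad/s): [2.22, 2.22, 2.57, 3.14, 3.14, 3.14].

## Interface

Orientations are given as a unit quaternion [w, x, y, z].
In Python, from cell import state, capture, sign_off, silhouettes, grip_point_offset gives the robot as it stands. The module is installed in compiled form; this text tells all that it offers.
- The arm moves only by the tool carry_out, never from a script. Its argument "steps" is a list of rows, each an object of numbers: "claw": the closure, from 0 (fully open) to 1 (shut); "x", "y", "z": the shift along the tool's x, y, z in cm; "turn": the turn about the tool's z in rad. In form: [{"claw": .., "x": .., "y": .., "z": .., "turn": ..}, ...]. A call has 1 to 10 rows; each row shifts and turns the commanded pose from where the row before left it, along the tool's axes as they then stand; what a row does not reach is not made up. A row lasts 1/12 s, in which the tool goes at most 41.7 mm and 7.16 degrees, less where a joint would pass 70% of its speed; a pose out of reach is approached as far as the arm can. A call is refused whole if a number of a shift passes 4.17 or a number of a turn 0.125, either way. A call with a gripper value outside its range is refused whole. The fingers move at their own pace and stop on an object; "grip_force" is the grip in N (left out, the last holds). Time passes only in rows, so rows that do not move let the fingers close. It gives the time, the measured TCP pose, the force, the opening and the grip force at its end, in the units of the state.
- state(): the state, without advancing time (a new reading comes with each control period).
- capture(name): name is "scene" or "top" or "wrist"; returns a dict with "pixels" (480x640x3 uint8, red, green, blue), "fx", "fy", "cx", "cy" (pixels), "origin" and "orientation" of the camera in the world. Camera axes: x right, y down, z forward; pixel columns grow to the right and rows downward; lengths in m; the calibration is good to about 2 mm. A picture is of the moment at which its call begins. There is no depth.
- sign_off(): hands the job in; it is judged then, once.
Trained networks look in a picture, given as the dict that the camera call returned (one of the last four; its "shot" number tells which), for a name from the list of things; names that differ only in an ending like _2 or _b are one class to them, and where a whole thing is asked for, a point or a joint stands for the part that bears it (a point fixed in the world has none). Each returns a list of dicts, best first, with "conf" (0 to 1); they miss things now and then, are a little off and sometimes report something else, mostly with a low value. They report only what shows in the picture. A call takes as long as a camera call.
- silhouettes(picture, target): "mask" (480x640 bool, what is visible of it) and "xy" ([column, row] in pixels, amid what is visible of it).
The state is a dict: "clock": time; "joint_pos": joint angles; "qvel": joint speeds; "tau": joint torques, N m; "position": TCP position; "tool_rot": TCP orientation; "contact_force": force on the tool from outside, world axes, zero at the start; "wrist_torque": the same for the moment, N m; "grip_width": finger opening in m; "grip_force": force on a finger pad.
Only numpy, scipy, OpenCV 4.12 (cv2) and the standard library are available. Lean on these libraries where they do the work, as an engineer would, in place of code of your own. Each camera call takes 0.05 s, during which the arm holds its last target. There are 200 camera calls.

## Working session

There is one attempt and no reset: what is moved stays moved. The work goes in short steps, Python scripts to look and compute and a tool call to move; the robot and the scene stay as the last step left them, time stands still between calls to the robot, and variables do not carry over. Pictures are saved under pics/ and viewed, at most 10 in all, crops included, and the job is handed in when it is done.

Besides the shell and the picture viewer there is one more tool, called after "Emit:" as a command line: name --argument value ..., lists and objects as JSON in quotes. carry_out: Moves the arm, as the interface text tells. Its arguments: {"type":"object","properties":{"steps":{"type":"array","items":{"type":"object","properties":{"claw":{"type":"number"},"x":{"type":"number"},"y":{"type":"number"},"z":{"type":"number"},"turn":{"type":"number"}}}},"grip_force":{"type":"number"}},"required":["steps"]}

```bash
mkdir -p pics; cat > h.py <<'E'
import numpy as np, cv2
from scipy.spatial.transform import Rotation as R
from cell import state, capture, sign_off, silhouettes, grip_point_offset
def rot(q): return R.from_quat([q[1],q[2],q[3],q[0]]).as_matrix()
def ray(p,uv,z):
    d=rot(p['orientation'])@np.array([(uv[0]-p['cx'])/p['fx'],(uv[1]-p['cy'])/p['fy'],1]);o=np.array(p['origin'])
    return o+d*(z-o[2])/d[2]
def proj(p,X):
    c=(np.atleast_2d(X)-np.array(p['origin']))@rot(p['orientation'])
    return np.c_[c[:,0]/c[:,2]*p['fx']+p['cx'],c[:,1]/c[:,2]*p['fy']+p['cy']]
def save(p,n): cv2.imwrite('pics/'+n,p['pixels'][:,:,::-1])
E
python3 - <<'E'
from h import *
s=state();print(s,grip_point_offset)
print(rot(s['tool_rot']).round(3))
a=capture('top');save(a,'top1.png');b=capture('scene');save(b,'scene1.png')
for p in(a,b):
  print(p['origin'],p['orientation'],p['fx'])
  for n,z in(('cover_press',.05),('cover',.05),('tester',.025),('vial',.026),('counter',.01),('syringe',.01)):
    for m in silhouettes(p,n)[:2]: print(n,m['conf'],m['xy'],m['mask'].sum(),ray(p,m['xy'],z).round(4),cv2.minAreaRect(np.argwhere(m['mask'])[:,::-1].astype(np.float32)))
E
```

```text
{'clock': 0.0, 'joint_pos': array([ 1.24041281e+00,  3.00490887e-01,  1.52159203e+00, -5.31284570e-06,
        1.32068868e+00, -6.66407614e-02]), 'qvel': array([ 0.00037811, -0.00020822,  0.00128161,  0.0014145 , -0.00031986,
       -0.0004134 ]), 'tau': array([ 2.01685027e-03, -5.31807876e+01, -3.52742279e+01,  7.09387986e-02,
        2.43975897e-02, -8.23350570e-05]), 'position': array([0.14331142, 0.53069118, 0.17617086]), 'tool_rot': array([-1.13727560e-04,  1.31488826e-01,  9.91317477e-01, -5.78403379e-04]), 'contact_force': array([ 0.52371234, -0.22279424,  0.42486786]), 'wrist_torque': array([-0.0483967 , -0.00298923, -0.01775077]), 'grip_force': 0.0, 'grip_width': 0.09389173772006734} 0.0188
[[-0.965  0.261 -0.   ]
 [ 0.261  0.965 -0.001]
 [ 0.    -0.001 -1.   ]]
[0.42007142 0.47191388 0.89290474] [ 0.043764   -0.70546539  0.70611689 -0.04245264] 547.2878221940113
cover_press 0.63 [403.1, 232.6] 2770 [0.5262 0.3373 0.05  ] ((402.0, 235.5), (63.0, 44.0), 90.0)
cover 0.65 [399.3, 236.3] 2907 [0.5204 0.3433 0.05  ] ((401.8709411621094, 235.1789093017578), (45.6927490234375, 65.1
[... 962 characters left out ...]
4)
cover 0.97 [378.0, 297.3] 2611 [0.5249 0.3403 0.05  ] ((376.65380859375, 300.7307434082031), (44.09866714477539, 68.50547790527344), 56.3099365234375)
tester 0.76 [369.8, 302.8] 7885 [0.5222 0.3522 0.025 ] ((368.1506652832031, 300.4315185546875), (83.26343536376953, 108.61577606201172), 54.24611282348633)
vial 0.73 [317.9, 342.6] 397 [0.4147 0.3462 0.026 ] ((316.0, 341.5), (29.0, 14.0), 90.0)
counter 0.81 [309.3, 272.5] 536 [0.4931 0.4661 0.01  ] ((309.0000305175781, 272.5000305175781), (24.748737335205078, 26.16295051574707), 45.0)
syringe 0.68 [293.5, 227.4] 749 [0.5343 0.5641 0.01  ] ((293.2890319824219, 227.59877014160156), (62.572669982910156, 20.742321014404297), 32.905242919921875)
```

View pics/top1.png

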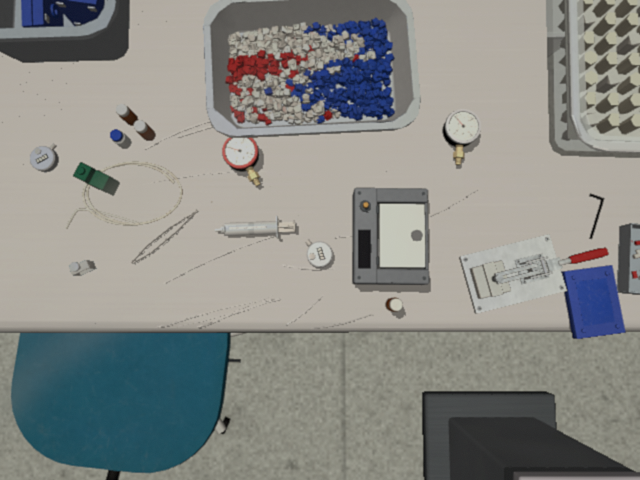

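View pics/scene1.png

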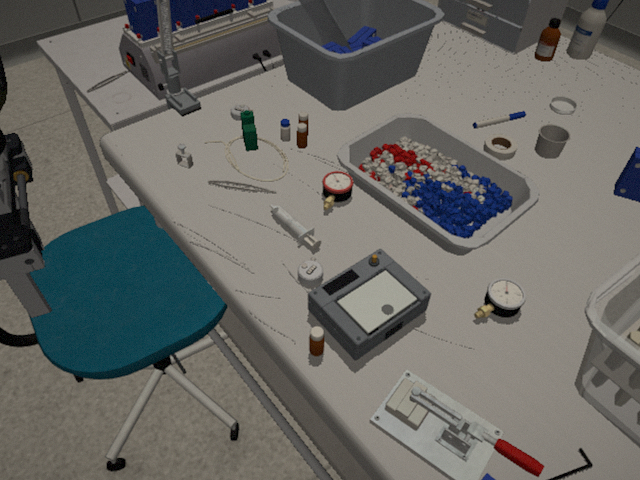

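The top view shows the tester with its vent front toward image right (world -y). The mark is at about (417,235) in the top view and (388,310) in the scene view. The brass port is at (365,205).

```bash
python3 - <<'E'
from h import *
from scipy.optimize import least_squares
a=capture('top');b=capture('scene');L=[]
for p,g,c in((a,(417,235),(402,235)),(b,(388,310),(377,301))):
  im=cv2.cvtColor(p['pixels'],cv2.COLOR_RGB2GRAY)
  sub=im[g[1]-9:g[1]+10,g[0]-9:g[0]+10].astype(float)
  w=im[c[1],c[0]-12]; m=(sub<w-25)
  n,lab,st,ce=cv2.connectedComponentsWithStats(m.astype(np.uint8))
  k=lab[9,9]; uv=ce[k]+np.array(g)-9
  cov=(im>w-35).astype(np.uint8); n,lab,_,_=cv2.connectedComponentsWithStats(cov); q=(lab==lab[c[1],c[0]-12]).astype(np.uint8)
  cs,_=cv2.findContours(q,0,2); cc=max(cs,key=cv2.contourArea); r=cv2.minAreaRect(cc)
  hull=cv2.approxPolyN(cc,4) if hasattr(cv2,'approxPolyN') else cv2.boxPoints(r)
  P=np.array([ray(p,x,.05) for x in np.array(hull).reshape(-1,2).astype(float)])
  print('mark',uv,st[k],ray(p,uv,.05).round(4),'w',w,q.sum()); print(np.array(hull).reshape(-1,2).tolist(),P.round(4).tolist())
  L.append((p,uv))
s=least_squares(lambda X:np.r_[tuple((proj(p,X)[0]-u) for p,u in L)],[.52,.33,.05]);print(s.x,s.fun)
E
```

```text
mark [416.33333333 235.03508772] [  3   4  12  11 114] [0.5224 0.3169 0.05  ] w 196 2701
[[424, 204], [424, 266], [380, 266], [380, 204]] [[0.5712, 0.3038, 0.05], [0.4743, 0.3062, 0.05], [0.4744, 0.374, 0.05], [0.5713, 0.3725, 0.05]]
mark [387.12264151 309.19811321] [  2   3  13  11 106] [0.5207 0.3162 0.05  ] w 159 2377
[[417, 298], [368, 332], [337, 301], [385, 270]] [[0.5702, 0.3032, 0.05], [0.4721, 0.3046, 0.05], [0.4721, 0.373, 0.05], [0.5696, 0.372, 0.05]]
[0.52223305 0.31682172 0.04805798] [-0.17344139  0.24329776  0.28011584 -0.04480461]
```

Emit:
carry_out --steps '[{"claw": 1, "x": -3.8, "y": -0.98, "z": 0, "turn": 0}, {"claw": 1, "x": -3.8, "y": -0.98, "z": 0, "turn": 0}, {"claw": 1, "x": -3.8, "y": -0.98, "z": 0, "turn": 0}, {"claw": 1, "x": -3.8, "y": -0.98, "z": 0, "turn": 0}, {"claw": 1, "x": -3.8, "y": -0.98, "z": 0, "turn": 0}, {"claw": 1, "x": -3.8, "y": -0.98, "z": 0, "turn": 0}, {"claw": 1, "x": -3.8, "y": -0.98, "z": 0, "turn": 0}, {"claw": 1, "x": -3.8, "y": -0.98, "z": 0, "turn": 0}, {"claw": 1, "x": -3.8, "y": -0.98, "z": 0, "turn": 0}, {"claw": 1, "x": -3.8, "y": -0.98, "z": 0, "turn": 0}]'

```text
clock: 1.63
position: [0.4863, 0.336, 0.1769]
tool_rot: [0.0, 0.132, 0.991, 0.0]
contact_force: [0.4, 0.6, 0.5]
grip_width: 0.0307
grip_force: 0.0
```

Emit:
carry_out --steps '[{"claw": 1, "turn": 0.12}, {"claw": 1, "turn": 0.12}, {"claw": 1, "turn": 0.12}, {"claw": 1, "turn": 0.12}, {"claw": 1, "turn": 0.12}, {"claw": 1, "turn": 0.12}, {"claw": 1, "turn": 0.12}, {"claw": 1, "turn": 0.12}, {"claw": 1, "turn": 0.12}, {"claw": 1, "turn": 0.12}]'

```text
invalid input at $.steps[0]: expected keys claw, x, y, z, turn
```

Emit:
carry_out --steps '[{"claw": 1, "turn": 0.11}, {"claw": 1}, {"claw": 1}]'

```text
invalid input at $.steps[0]: expected keys claw, x, y, z, turn
```

Emit:
carry_out --steps '[{"claw": 1, "x": -3.9, "y": -0.97, "z": 0, "turn": 0.12}, {"claw": 1, "x": 0, "y": 0, "z": 0, "turn": 0.12}, {"claw": 1, "x": 0, "y": 0, "z": 0, "turn": 0.12}, {"claw": 1, "x": 0, "y": 0, "z": 0, "turn": 0.12}, {"claw": 1, "x": 0, "y": 0, "z": 0, "turn": 0.12}, {"claw": 1, "x": 0, "y": 0, "z": 0, "turn": 0.12}, {"claw": 1, "x": 0, "y": 0, "z": 0, "turn": 0.12}, {"claw": 1, "x": 0, "y": 0, "z": 0, "turn": 0.12}, {"claw": 1, "x": 0, "y": 0, "z": 0, "turn": 0.12}, {"claw": 1, "x": 0, "y": 0, "z": 0, "turn": 0.12}]'

```text
clock: 2.47
position: [0.5198, 0.3177, 0.1767]
tool_rot: [-0.0, 0.67, 0.742, -0.0]
contact_force: [-0.5, -0.1, 0.6]
grip_width: 0.0003
grip_force: 0.0
```

Emit:
carry_out --steps '[{"claw": 1, "x": 0, "y": 0, "z": 0, "turn": 0.12}, {"claw": 1, "x": 0, "y": 0, "z": 2.5, "turn": 0}, {"claw": 1, "x": 0, "y": 0, "z": 2.5, "turn": 0}, {"claw": 1, "x": 0, "y": 0, "z": 0, "turn": 0}, {"claw": 1, "x": 0, "y": 0, "z": 0, "turn": 0}]'

```text
clock: 2.88
position: [0.5195, 0.3175, 0.1263]
tool_rot: [-0.0, 0.712, 0.703, -0.001]
contact_force: [-0.2, 0.4, 0.9]
grip_width: 0.0001
grip_force: 0.0
```

```bash
python3 - <<'E'
from h import *
s=state();print(s['position'],s['contact_force'],s['grip_width'],s['joint_pos'].round(2));print(rot(s['tool_rot']).round(3))
p=capture('wrist');save(p,'w1.png');print(p['origin'],proj(p,[[.5215,.3165,.05]]),proj(p,[s['position']]))
for m in silhouettes(p,'cover_press')[:2]:print(m['conf'],m['xy'])
E
```

```text
[0.51945082 0.31752867 0.12633552] [-0.15277383  0.36537665  0.93354473] 5.182451332137191e-05 [ 0.49  0.47  1.4  -0.    1.27  0.5 ]
[[ 0.013  1.    -0.002]
 [ 1.    -0.013 -0.001]
 [-0.001 -0.002 -1.   ]]
[0.52075661 0.39881647 0.33392811] [[326.32169566 235.50822997]] [[323.50686914 270.72247387]]
0.59 [325.1, 202.3]
```

View pics/w1.png

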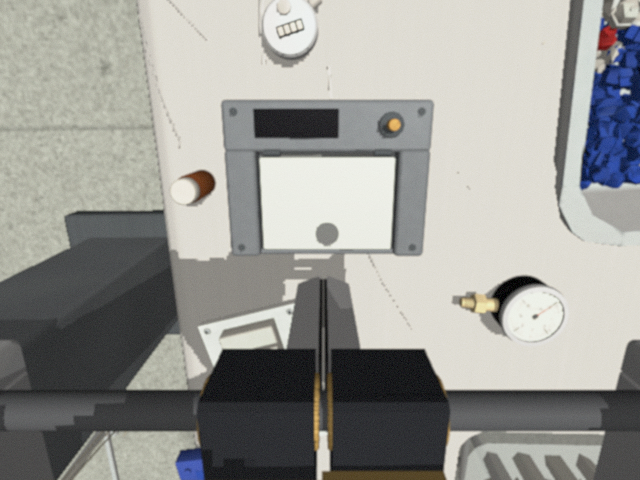

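The wrist view shows the thumb mark at (326,234), against a prediction of (326,235), and the tool axes are square with the tester. Next I'll descend and press.

Emit:
carry_out --steps '[{"claw": 1, "x": 0, "y": 0.2, "z": 2.5, "turn": 0}, {"claw": 1, "x": 0, "y": 0, "z": 2.5, "turn": 0}, {"claw": 1, "x": 0, "y": 0, "z": 1.5, "turn": 0}, {"claw": 1, "x": 0, "y": 0, "z": 0.6, "turn": 0}, {"claw": 1, "x": 0, "y": 0, "z": 0, "turn": 0}, {"claw": 1, "x": 0, "y": 0, "z": 0, "turn": 0}]'

```text
clock: 3.48
position: [0.5226, 0.3181, 0.0574]
tool_rot: [0.0, 0.712, 0.703, 0.001]
contact_force: [0.4, 0.5, 0.4]
grip_width: 0.0004
grip_force: 0.0
```

Emit:
carry_out --steps '[{"claw": 1, "x": 0, "y": 0, "z": 0.25, "turn": 0}, {"claw": 1, "x": 0, "y": 0, "z": 0.25, "turn": 0}, {"claw": 1, "x": 0, "y": 0, "z": 0.2, "turn": 0}, {"claw": 1, "x": 0, "y": 0, "z": 0.1, "turn": 0}, {"claw": 1, "x": 0, "y": 0, "z": 0, "turn": 0}]'

```text
clock: 3.9
position: [0.5218, 0.3177, 0.0476]
tool_rot: [-0.0, 0.712, 0.702, -0.0]
contact_force: [0.8, 0.7, -0.2]
grip_width: 0.0006
grip_force: 0.0
```

Emit:
carry_out --steps '[{"claw": 1, "x": 0, "y": 0, "z": 0.1, "turn": 0}, {"claw": 1, "x": 0, "y": 0, "z": 0.1, "turn": 0}, {"claw": 1, "x": 0, "y": 0, "z": 0, "turn": 0}]'

```text
clock: 4.15
position: [0.5218, 0.3177, 0.0456]
tool_rot: [-0.0, 0.712, 0.702, -0.0]
contact_force: [-0.7, 0.2, -0.7]
grip_width: 0.0007
grip_force: 0.0
```

```bash
python3 - <<'E'
from h import *
s=state();print(s['position'],s['contact_force'])
p=capture('scene');cv2.imwrite('pics/s2.png',cv2.resize(p['pixels'][220:380,280:480,::-1],(800,640))[:600])
p=capture('wrist');print(state()['position'],state()['contact_force'])
E
```

```text
[0.52176845 0.31767617 0.04557566] [-0.73922797  0.19593669 -0.67877275]
[0.52184472 0.3176974  0.0457384 ] [0.30315839 0.6212021  0.31821666]
```

View pics/s2.png

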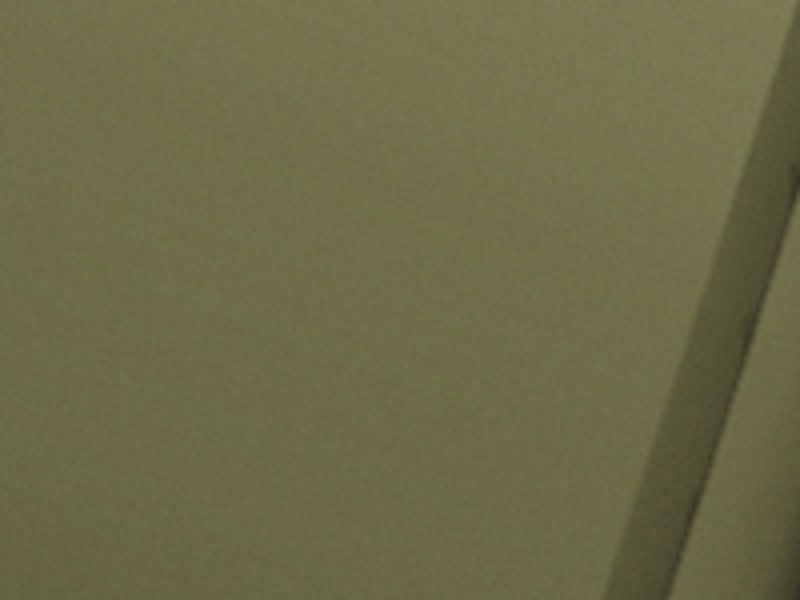

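The arm blocks the scene camera, so I'll use the wrist camera.

```bash
python3 - <<'E'
from h import *
p=capture('wrist');cv2.imwrite('pics/w2.png',cv2.resize(p['pixels'][100:340,160:480,::-1],(800,600)))
print(proj(p,[[.5215,.317,.05],state()['position']]),state()['contact_force'])
E
```

```text
[[322.94732839 274.65737384]
 [323.55479485 270.73741883]] [-0.08061761 -0.61253085 -0.19733283]
```

View pics/w2.png

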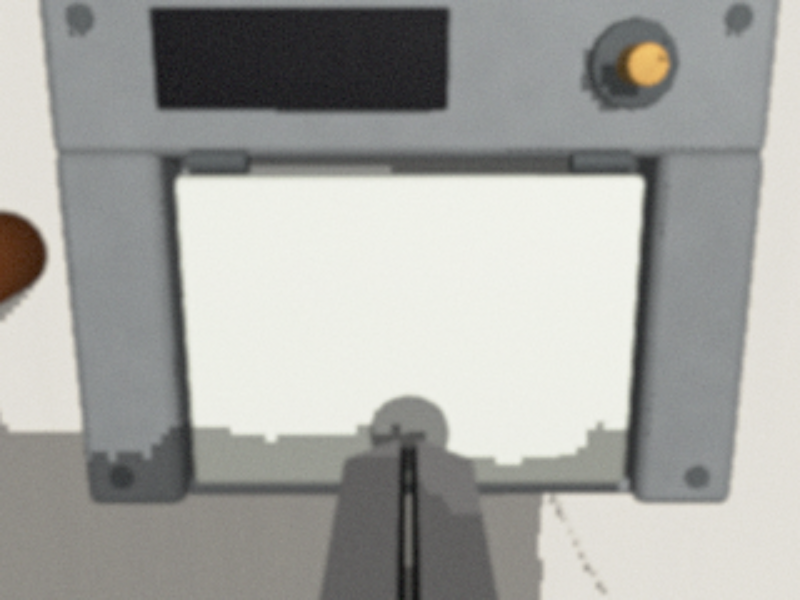

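Emit:
carry_out --steps '[{"claw": 1, "x": 0, "y": 0, "z": 0.1, "turn": 0}, {"claw": 1, "x": 0, "y": 0, "z": 0, "turn": 0}]'

```text
clock: 4.47
position: [0.5218, 0.3177, 0.0446]
tool_rot: [-0.0, 0.712, 0.702, -0.0]
contact_force: [-0.1, 0.5, -0.8]
grip_width: 0.0006
grip_force: 0.0
```

Emit:
carry_out --steps '[{"claw": 1, "x": 0, "y": 0, "z": 0.1, "turn": 0}, {"claw": 1, "x": 0, "y": 0, "z": 0, "turn": 0}]'

```text
clock: 4.63
position: [0.5217, 0.3177, 0.0435]
tool_rot: [-0.0, 0.712, 0.702, -0.0]
contact_force: [0.3, -0.3, -0.6]
grip_width: 0.0001
grip_force: 0.0
```

Emit:
carry_out --steps '[{"claw": 1, "x": 0, "y": 0, "z": 0.1, "turn": 0}, {"claw": 1, "x": 0, "y": 0, "z": 0, "turn": 0}]'

```text
clock: 4.8
position: [0.5218, 0.3177, 0.0426]
tool_rot: [-0.0, 0.712, 0.703, -0.0]
contact_force: [-0.1, -0.3, 0.3]
grip_width: 0.0005
grip_force: 0.0
```

```bash
python3 - <<'E'
from h import *
s=state();p=capture('wrist');cv2.imwrite('pics/w3.png',cv2.resize(p['pixels'][200:350,220:420,::-1],(800,600),interpolation=cv2.INTER_CUBIC))
x,y,z=s['position'];print(s['position'],p['origin'],p['orientation'])
for dz in(0,.005,.01,.02):
  print(dz,proj(p,[[x,y+e,z+dz] for e in(0,.008)]).round(1).tolist())
print(proj(p,[[.5215,.317,.05],[.5215,.317,.046]]))
E
```

```text
[0.52176125 0.31768901 0.0425502 ] [0.52273699 0.39878069 0.25021303] [ 0.14217025  0.98981956 -0.00653199 -0.00148091]
0 [[323.5, 270.7], [323.3, 257.6]]
0.005 [[323.5, 273.9], [323.3, 260.6]]
0.01 [[323.5, 277.3], [323.3, 263.7]]
0.02 [[323.5, 284.6], [323.3, 270.4]]
[[323.05258603 276.73203101]
 [323.05794769 274.05505586]]
```

View pics/w3.png

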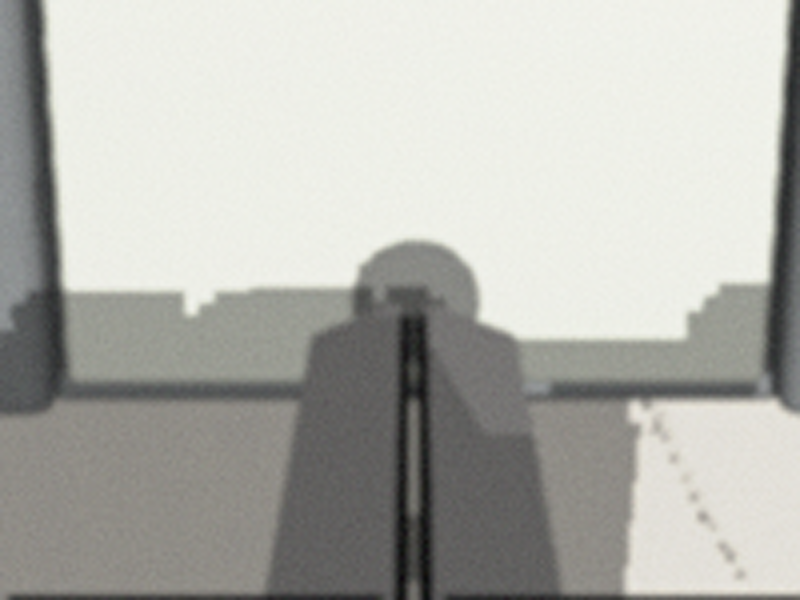

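The finger end looks well above the cover, with its end at row 279 and nothing pressed. I'll go on down in small force-checked steps.

Emit:
carry_out --steps '[{"claw": 1, "x": 0, "y": 0, "z": 0.15, "turn": 0}, {"claw": 1, "x": 0, "y": 0, "z": 0.15, "turn": 0}, {"claw": 1, "x": 0, "y": 0, "z": 0, "turn": 0}]'

```text
clock: 5.1
position: [0.5217, 0.3176, 0.0393]
tool_rot: [-0.0, 0.712, 0.702, -0.0]
contact_force: [0.2, -0.0, -0.8]
grip_width: 0.0001
grip_force: 0.0
```

Emit:
carry_out --steps '[{"claw": 1, "x": 0, "y": 0, "z": 0.15, "turn": 0}, {"claw": 1, "x": 0, "y": 0, "z": 0.15, "turn": 0}, {"claw": 1, "x": 0, "y": 0, "z": 0, "turn": 0}]'

```text
clock: 5.35
position: [0.5217, 0.3176, 0.0364]
tool_rot: [-0.0, 0.712, 0.702, -0.0]
contact_force: [0.5, -0.3, 0.6]
grip_width: 0.0003
grip_force: 0.0
```

```bash
python3 - <<'E'
from h import *
s=state();p=capture('wrist');print(s['position'],s['contact_force'],p['fx'])
cv2.imwrite('pics/w4.png',cv2.resize(p['pixels'][200:350,220:420,::-1],(800,600),interpolation=cv2.INTER_CUBIC))
E
```

```text
[0.52170208 0.31764889 0.03639416] [ 0.54199776 -0.33110216  0.55456286] 385.4837484486179
```

View pics/w4.png

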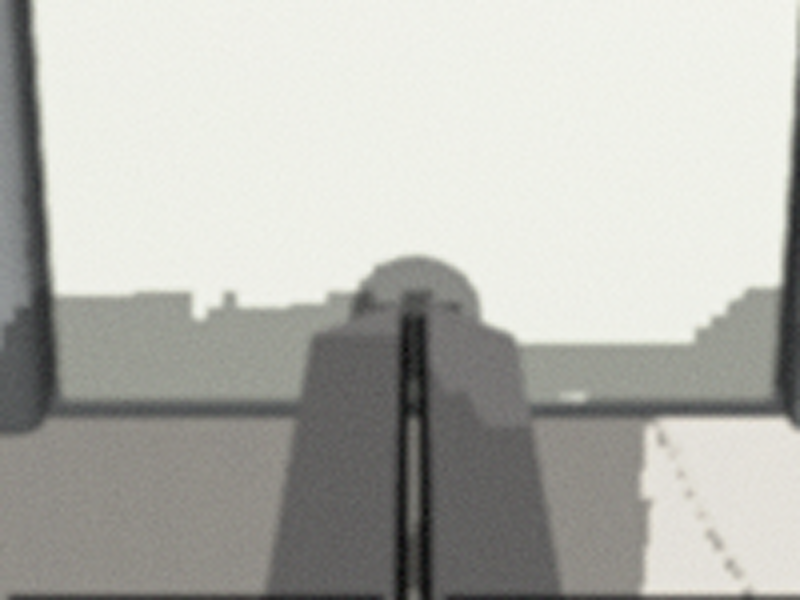

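The mark is sliding under the tip in the view (mark top at full-frame row 264, tip end at 279). There's still no contact, so I'll continue down.

Emit:
carry_out --steps '[{"claw": 1, "x": 0, "y": 0, "z": 0.15, "turn": 0}, {"claw": 1, "x": 0, "y": 0, "z": 0.15, "turn": 0}, {"claw": 1, "x": 0, "y": 0, "z": 0, "turn": 0}]'

```text
clock: 5.65
position: [0.5217, 0.3176, 0.0334]
tool_rot: [-0.0, 0.712, 0.702, -0.0]
contact_force: [0.9, -1.1, -1.0]
grip_width: 0.0004
grip_force: 0.0
```

Emit:
carry_out --steps '[{"claw": 1, "x": 0, "y": 0, "z": 0.15, "turn": 0}, {"claw": 1, "x": 0, "y": 0, "z": 0.1, "turn": 0}, {"claw": 1, "x": 0, "y": 0, "z": 0, "turn": 0}]'

```text
clock: 5.9
position: [0.5217, 0.3176, 0.031]
tool_rot: [-0.0, 0.712, 0.702, -0.0]
contact_force: [0.1, -0.2, -0.7]
grip_width: 0.0004
grip_force: 0.0
```

Emit:
carry_out --steps '[{"claw": 1, "x": 0, "y": 0, "z": 0.15, "turn": 0}, {"claw": 1, "x": 0, "y": 0, "z": 0.1, "turn": 0}, {"claw": 1, "x": 0, "y": 0, "z": 0, "turn": 0}]'

```text
clock: 6.15
position: [0.5217, 0.3176, 0.0285]
tool_rot: [-0.0, 0.712, 0.703, -0.0]
contact_force: [0.6, 0.0, 1.0]
grip_width: 0.0004
grip_force: 0.0
```

Emit:
carry_out --steps '[{"claw": 1, "x": 0, "y": 0, "z": 0.1, "turn": 0}, {"claw": 1, "x": 0, "y": 0, "z": 0.1, "turn": 0}, {"claw": 1, "x": 0, "y": 0, "z": 0, "turn": 0}]'

```text
clock: 6.4
position: [0.5218, 0.3177, 0.0265]
tool_rot: [-0.0, 0.712, 0.702, -0.0]
contact_force: [0.6, 0.3, -0.1]
grip_width: 0.0008
grip_force: 0.0
```

```bash
python3 - <<'E'
from h import *
s=state();F=[]
for i in range(3):
  p=capture('wrist');F.append(state()['contact_force'])
print(s['position'],np.mean(F,0))
cv2.imwrite('pics/w5.png',cv2.resize(p['pixels'][200:350,220:420,::-1],(800,600),interpolation=cv2.INTER_CUBIC))
E
```

```text
[0.52179102 0.31767064 0.02654528] [-0.08965839  0.0278969  -0.05431799]
```

View pics/w5.png

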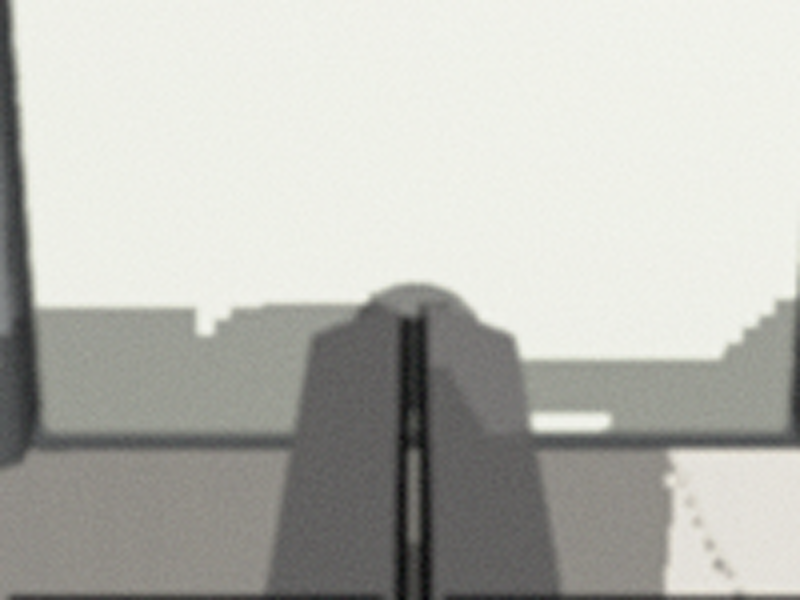

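The tip and its shadow have nearly met over the mark, so contact is close.

Emit:
carry_out --steps '[{"claw": 1, "x": 0, "y": 0, "z": 0.1, "turn": 0}, {"claw": 1, "x": 0, "y": 0, "z": 0.1, "turn": 0}, {"claw": 1, "x": 0, "y": 0, "z": 0, "turn": 0}]'

```text
clock: 6.8
position: [0.5217, 0.3177, 0.0245]
tool_rot: [-0.0, 0.712, 0.702, -0.0]
contact_force: [-0.3, -0.8, 0.0]
grip_width: 0.0008
grip_force: 0.0
```

Emit:
carry_out --steps '[{"claw": 1, "x": 0, "y": 0, "z": 0.1, "turn": 0}, {"claw": 1, "x": 0, "y": 0, "z": 0.1, "turn": 0}, {"claw": 1, "x": 0, "y": 0, "z": 0, "turn": 0}]'

```text
clock: 7.05
position: [0.5218, 0.3176, 0.0225]
tool_rot: [-0.0, 0.712, 0.702, -0.0]
contact_force: [-0.1, -0.2, 0.0]
grip_width: 0.0005
grip_force: 0.0
```

Emit:
carry_out --steps '[{"claw": 1, "x": 0, "y": 0, "z": 0.1, "turn": 0}, {"claw": 1, "x": 0, "y": 0, "z": 0.1, "turn": 0}, {"claw": 1, "x": 0, "y": 0, "z": 0, "turn": 0}]'

```text
clock: 7.3
position: [0.5219, 0.3177, 0.0208]
tool_rot: [0.0, 0.712, 0.702, 0.0]
contact_force: [-0.5, -0.6, 2.7]
grip_width: 0.0004
grip_force: 1.7
```

Emit:
carry_out --steps '[{"claw": 1, "x": 0, "y": 0, "z": 0.1, "turn": 0}, {"claw": 1, "x": 0, "y": 0, "z": 0.1, "turn": 0}, {"claw": 1, "x": 0, "y": 0, "z": 0, "turn": 0}]'

```text
clock: 7.55
position: [0.5219, 0.3177, 0.0188]
tool_rot: [0.0, 0.712, 0.702, 0.0]
contact_force: [-2.1, -0.4, 3.3]
grip_width: 0.0004
grip_force: 2.1
```

Emit:
carry_out --steps '[{"claw": 1, "x": 0, "y": 0, "z": 0.1, "turn": 0}, {"claw": 1, "x": 0, "y": 0, "z": 0.05, "turn": 0}, {"claw": 1, "x": 0, "y": 0, "z": 0, "turn": 0}]'

```text
clock: 7.8
position: [0.5219, 0.3178, 0.0173]
tool_rot: [0.0, 0.712, 0.703, 0.0]
contact_force: [-0.1, -0.9, 4.6]
grip_width: 0.0005
grip_force: 2.1
```

Emit:
carry_out --steps '[{"claw": 1, "x": 0, "y": 0, "z": 0.05, "turn": 0}, {"claw": 1, "x": 0, "y": 0, "z": 0.05, "turn": 0}, {"claw": 1, "x": 0, "y": 0, "z": 0, "turn": 0}]'

```text
clock: 8.05
position: [0.522, 0.3178, 0.0168]
tool_rot: [0.0, 0.712, 0.702, 0.0]
contact_force: [-2.6, -1.9, 9.9]
grip_width: 0.0007
grip_force: 4.8
```

The stop is felt: 10 N at TCP z 0.0168, where the mark should be at about 45.5 mm. So the closed fingertips end about 28.5 mm above the reported TCP. I'll let go quickly, straight up.

Emit:
carry_out --steps '[{"claw": 1, "x": 0, "y": 0, "z": -3, "turn": 0}, {"claw": 1, "x": 0, "y": 0, "z": -4, "turn": 0}, {"claw": 1, "x": 0, "y": 0, "z": -4, "turn": 0}, {"claw": 1, "x": 0, "y": 0, "z": -1, "turn": 0}, {"claw": 1, "x": 0, "y": 0, "z": 0, "turn": 0}, {"claw": 1, "x": 0, "y": 0, "z": 0, "turn": 0}, {"claw": 1, "x": 0, "y": 0, "z": 0, "turn": 0}, {"claw": 1, "x": 0, "y": 0, "z": 0, "turn": 0}, {"claw": 1, "x": 0, "y": 0, "z": 0, "turn": 0}, {"claw": 1, "x": 0, "y": 0, "z": 0, "turn": 0}]'

```text
clock: 8.88
position: [0.5216, 0.3176, 0.1353]
tool_rot: [-0.0, 0.712, 0.702, -0.001]
contact_force: [0.3, 0.7, 0.6]
grip_width: 0.0004
grip_force: 0.0
```

Emit:
carry_out --steps '[{"claw": 1, "x": 0, "y": 0, "z": 0, "turn": 0}, {"claw": 1, "x": 0, "y": 0, "z": 0, "turn": 0}, {"claw": 1, "x": 0, "y": 0, "z": 0, "turn": 0}, {"claw": 1, "x": 0, "y": 0, "z": 0, "turn": 0}, {"claw": 1, "x": 0, "y": 0, "z": 0, "turn": 0}, {"claw": 1, "x": 0, "y": 0, "z": 0, "turn": 0}, {"claw": 1, "x": 0, "y": 0, "z": 0, "turn": 0}, {"claw": 1, "x": 0, "y": 0, "z": 0, "turn": 0}, {"claw": 1, "x": 0, "y": 0, "z": 0, "turn": 0}, {"claw": 1, "x": 0, "y": 0, "z": 0, "turn": 0}]'

```text
clock: 9.72
position: [0.5218, 0.3177, 0.1363]
tool_rot: [0.0, 0.712, 0.702, 0.0]
contact_force: [0.3, -0.7, -0.3]
grip_width: 0.0003
grip_force: 0.0
```

```bash
python3 - <<'E'
from h import *
s=state();p=capture('wrist');print(s['position'],s['contact_force'],s['clock']);save(p,'w6.png')
q=np.array([.5215,.317,.05]);h=q+[0,.059,-.002]
print('hinge',proj(p,[h+[-.05,0,0],h+[.05,0,0]]),'edge open',proj(p,[h+[-.05,-.029,.066],h+[.05,-.029,.066]]),'key',proj(p,[h+[0,-.054,-.01]]))
for n in('key','cover','tester'):
  for m in silhouettes(p,n)[:2]:
    print(n,m['conf'],m['xy'],m['mask'].sum(),cv2.boundingRect(m['mask'].astype(np.uint8)))
E
```

```text
[0.52183505 0.31771622 0.13627111] [ 0.33944035 -0.71635847 -0.26098103] 9.7167
hinge [[255.67981871 156.50952014]
 [388.41489775 154.71252335]] edge open [[240.46051666 213.59085961]
 [404.33305978 211.48340917]] key [[322.96058604 221.95057662]]
key 0.68 [323.9, 221.7] 431 (311, 214, 26, 20)
key 0.46 [287.0, 29.1] 2874 (259, 0, 59, 64)
cover 0.94 [321.7, 181.4] 8690 (245, 154, 158, 62)
tester 0.71 [321.1, 176.0] 29101 (221, 100, 205, 153)
tester 0.21 [320.5, 221.7] 449 (310, 214, 27, 20)
```

View pics/w6.png

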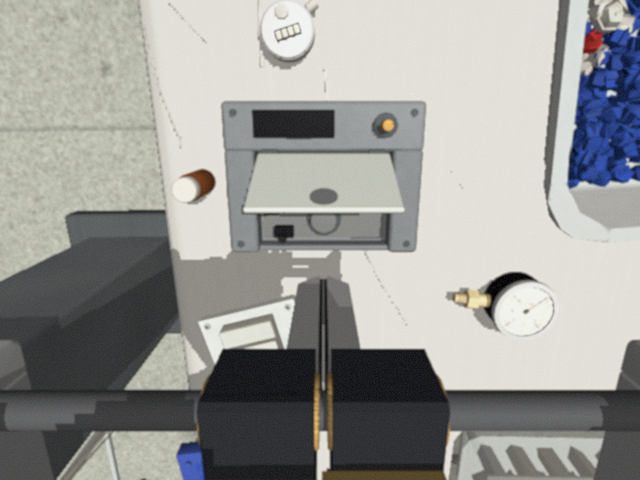

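The cover stands open and the key shows at (323,222), as predicted. The current y puts the tip about 4 mm to the front of the key centre, still on the key and clear of the sill and cover, so I'll go straight down.

Emit:
carry_out --steps '[{"claw": 1, "x": 0, "y": 0, "z": 2.5, "turn": 0}, {"claw": 1, "x": 0, "y": 0, "z": 2.5, "turn": 0}, {"claw": 1, "x": 0.1, "y": 0, "z": 2.5, "turn": 0}, {"claw": 1, "x": 0, "y": 0, "z": 2, "turn": 0}, {"claw": 1, "x": 0, "y": 0, "z": 1.5, "turn": 0}, {"claw": 1, "x": 0, "y": 0, "z": 1, "turn": 0}, {"claw": 1, "x": 0, "y": 0, "z": 0.4, "turn": 0}, {"claw": 1, "x": 0, "y": 0, "z": 0, "turn": 0}, {"claw": 1, "x": 0, "y": 0, "z": 0, "turn": 0}]'

```text
clock: 10.67
position: [0.5222, 0.3189, 0.013]
tool_rot: [0.0, 0.712, 0.702, 0.0]
contact_force: [-0.3, -0.3, 0.5]
grip_width: 0.0002
grip_force: 0.0
```

Emit:
carry_out --steps '[{"claw": 1, "x": 0, "y": 0, "z": 0.2, "turn": 0}, {"claw": 1, "x": 0, "y": 0, "z": 0.2, "turn": 0}, {"claw": 1, "x": 0, "y": 0, "z": 0, "turn": 0}]'

```text
clock: 10.92
position: [0.5222, 0.3189, 0.0086]
tool_rot: [0.0, 0.712, 0.703, 0.001]
contact_force: [0.8, -0.3, 0.9]
grip_width: 0.0002
grip_force: 0.7
```

Touching the key as expected.

Emit:
carry_out --steps '[{"claw": 1, "x": 0, "y": 0, "z": 0.2, "turn": 0}, {"claw": 1, "x": 0, "y": 0, "z": 0.15, "turn": 0}, {"claw": 1, "x": 0, "y": 0, "z": 0, "turn": 0}, {"claw": 1, "x": 0, "y": 0, "z": 0, "turn": 0}]'

```text
clock: 11.25
position: [0.5221, 0.3188, 0.005]
tool_rot: [0.0, 0.712, 0.702, 0.0]
contact_force: [2.3, 1.3, 3.4]
grip_width: 0.0007
grip_force: 1.5
```

Emit:
carry_out --steps '[{"claw": 1, "x": 0, "y": 0, "z": 0.1, "turn": 0}, {"claw": 1, "x": 0, "y": 0, "z": 0, "turn": 0}]'

```text
clock: 11.42
position: [0.5222, 0.3189, 0.0044]
tool_rot: [0.0, 0.712, 0.703, 0.0]
contact_force: [0.2, -0.5, 7.6]
grip_width: 0.0005
grip_force: 3.8
```

The key is at its stop (7.6 N). I'll rise, go behind the open cover and come down to it.

Emit:
carry_out --steps '[{"claw": 1, "x": 0, "y": 0, "z": -1, "turn": 0}, {"claw": 1, "x": 0, "y": 0, "z": -4, "turn": 0}, {"claw": 1, "x": 0, "y": 0, "z": -4, "turn": 0}, {"claw": 1, "x": 0, "y": 0, "z": -4, "turn": 0}, {"claw": 1, "x": 0, "y": 0, "z": 0, "turn": 0}, {"claw": 1, "x": 2.2, "y": 0, "z": 0, "turn": 0}, {"claw": 1, "x": 2.2, "y": 0, "z": 0, "turn": 0}, {"claw": 1, "x": 0, "y": 0, "z": 0, "turn": 0}, {"claw": 1, "x": 0, "y": 0, "z": 0, "turn": 0}]'

```text
clock: 12.17
position: [0.5219, 0.3631, 0.1332]
tool_rot: [-0.0, 0.711, 0.703, -0.001]
contact_force: [0.3, -0.6, 1.0]
grip_width: 0.0001
grip_force: 0.0
```

```bash
python3 - <<'E'
from h import *
s=state();p=capture('wrist');print(s['position'],s['contact_force'],s['clock'])
h=np.array([.5215,.376,.048])
print('edge open',proj(p,[h+[-.05,-.029,.066],h+[.05,-.029,.066]]),'tip now',proj(p,[s['position']+[0,.0,.029]]))
for m in silhouettes(p,'cover')[:2]: print(m['conf'],m['xy'],cv2.boundingRect(m['mask'].astype(np.uint8)))
E
```

```text
[0.52187808 0.36306559 0.13322212] [ 0.28123887 -0.62656313  0.98575291] 12.1667
edge open [[244.68126921 284.13917131]
 [401.95754994 282.50182861]] tip now [[323.50963693 291.80353221]]
0.62 [327.4, 247.1] (247, 214, 155, 71)
```

Emit:
carry_out --steps '[{"claw": 1, "x": 0, "y": 0, "z": 2.5, "turn": 0}, {"claw": 1, "x": 0, "y": 0, "z": 2.2, "turn": 0}, {"claw": 1, "x": 0, "y": 0, "z": 1, "turn": 0}, {"claw": 1, "x": 0, "y": 0, "z": 0, "turn": 0}, {"claw": 1, "x": 0, "y": 0, "z": 0, "turn": 0}]'

```text
clock: 12.68
position: [0.5226, 0.3624, 0.0772]
tool_rot: [-0.0, 0.712, 0.702, -0.0]
contact_force: [-0.5, 0.1, 1.0]
grip_width: 0.0005
grip_force: 0.3
```

Emit:
carry_out --steps '[{"claw": 1, "x": 0, "y": 0, "z": 0.3, "turn": 0}, {"claw": 1, "x": -0.3, "y": 0, "z": 0.3, "turn": 0}, {"claw": 1, "x": -0.5, "y": 0, "z": 0.3, "turn": 0}, {"claw": 1, "x": -0.3, "y": 0, "z": 0.2, "turn": 0}, {"claw": 1, "x": 0, "y": 0, "z": 0, "turn": 0}]'

```text
clock: 13.1
position: [0.5223, 0.3508, 0.0655]
tool_rot: [0.0, 0.712, 0.702, -0.0]
contact_force: [0.4, 0.0, 0.7]
grip_width: 0.0006
grip_force: 0.4
```

Light contact, and the cover is coming down. I'll follow the arc.

Emit:
carry_out --steps '[{"claw": 1, "x": -0.7, "y": 0, "z": 0.5, "turn": 0}, {"claw": 1, "x": -0.7, "y": 0, "z": 0.6, "turn": 0}, {"claw": 1, "x": -0.5, "y": 0, "z": 0.6, "turn": 0}, {"claw": 1, "x": -0.5, "y": 0, "z": 0.6, "turn": 0}, {"claw": 1, "x": -0.3, "y": 0, "z": 0.5, "turn": 0}, {"claw": 1, "x": -0.3, "y": 0, "z": 0.5, "turn": 0}, {"claw": 1, "x": -0.2, "y": 0, "z": 0.4, "turn": 0}, {"claw": 1, "x": -0.1, "y": 0, "z": 0.4, "turn": 0}, {"claw": 1, "x": 0, "y": 0, "z": 0, "turn": 0}]'

```text
clock: 13.85
position: [0.5217, 0.3183, 0.0239]
tool_rot: [-0.0, 0.712, 0.702, -0.001]
contact_force: [1.3, -0.5, 1.6]
grip_width: 0.0006
grip_force: 1.0
```

Emit:
carry_out --steps '[{"claw": 1, "x": 0, "y": 0, "z": 0.2, "turn": 0}, {"claw": 1, "x": 0, "y": 0, "z": 0.2, "turn": 0}, {"claw": 1, "x": 0, "y": 0, "z": 0, "turn": 0}]'

```text
clock: 14.1
position: [0.5219, 0.3185, 0.0205]
tool_rot: [0.0, 0.712, 0.703, -0.0]
contact_force: [0.2, -2.9, 2.8]
grip_width: 0.0003
grip_force: 1.7
```

Emit:
carry_out --steps '[{"claw": 1, "x": 0, "y": 0, "z": 0.2, "turn": 0}, {"claw": 1, "x": 0, "y": 0, "z": 0.1, "turn": 0}, {"claw": 1, "x": 0, "y": 0, "z": 0, "turn": 0}]'

```text
clock: 14.35
position: [0.522, 0.3187, 0.0178]
tool_rot: [0.0, 0.712, 0.702, 0.0]
contact_force: [0.1, -2.0, 4.8]
grip_width: 0.0006
grip_force: 2.1
```

Emit:
carry_out --steps '[{"claw": 1, "x": 0, "y": 0, "z": 0.1, "turn": 0}, {"claw": 1, "x": 0, "y": 0, "z": 0, "turn": 0}]'

```text
clock: 14.52
position: [0.522, 0.3187, 0.0171]
tool_rot: [0.0, 0.712, 0.702, 0.0]
contact_force: [-1.0, -2.3, 7.9]
grip_width: 0.0004
grip_force: 3.7
```

At the stop (7.9 N). Releasing.

Emit:
carry_out --steps '[{"claw": 1, "x": 0, "y": 0, "z": -0.5, "turn": 0}, {"claw": 1, "x": 0, "y": 0, "z": -2, "turn": 0}, {"claw": 1, "x": 0, "y": 0, "z": -4, "turn": 0}, {"claw": 1, "x": 0, "y": 0, "z": -4, "turn": 0}, {"claw": 1, "x": 0, "y": 0, "z": -1.5, "turn": 0}, {"claw": 1, "x": 0, "y": 0, "z": 0, "turn": 0}, {"claw": 1, "x": 0, "y": 0, "z": 0, "turn": 0}, {"claw": 1, "x": 0, "y": 0, "z": 0, "turn": 0}, {"claw": 1, "x": 0, "y": 0, "z": 0, "turn": 0}, {"claw": 1, "x": 0, "y": 0, "z": 0, "turn": 0}]'

```text
clock: 15.35
position: [0.5214, 0.3185, 0.1353]
tool_rot: [-0.0, 0.712, 0.702, -0.001]
contact_force: [-0.7, 1.4, -0.3]
grip_width: 0.0006
grip_force: 0.0
```

Emit:
carry_out --steps '[{"claw": 1, "x": 0, "y": 0, "z": 0, "turn": 0}, {"claw": 1, "x": 0, "y": 0, "z": 0, "turn": 0}, {"claw": 1, "x": 0, "y": 0, "z": 0, "turn": 0}, {"claw": 1, "x": 0, "y": 0, "z": 0, "turn": 0}, {"claw": 1, "x": 0, "y": 0, "z": 0, "turn": 0}, {"claw": 1, "x": 0, "y": 0, "z": 0, "turn": 0}, {"claw": 1, "x": 0, "y": 0, "z": 0, "turn": 0}, {"claw": 1, "x": 0, "y": 0, "z": 0, "turn": 0}]'

```text
clock: 16.02
position: [0.5219, 0.3187, 0.1368]
tool_rot: [-0.0, 0.712, 0.702, 0.0]
contact_force: [0.4, 0.1, -0.1]
grip_width: 0.0004
grip_force: 0.0
```

```bash
python3 - <<'E'
from h import *
s=state();p=capture('wrist');save(p,'w7.png');print(s['position'],s['contact_force'],s['clock'])
h=np.array([.5215,.376,.05])
print('shut',proj(p,[h+[0,-.002,0],h+[0,-.072,0]]))
for n in('cover','vial','key'):
  for m in silhouettes(p,n)[:1]: print(n,m['conf'],m['xy'],cv2.boundingRect(m['mask'].astype(np.uint8)))
E
```

```text
[0.52187006 0.31871243 0.13678078] [ 0.37457858  0.08567979 -0.08700863] 16.0167
shut [[322.01937851 159.83649124]
 [323.24125524 248.40755956]]
cover 0.66 [323.5, 200.9] (258, 158, 131, 89)
vial 0.59 [194.1, 188.4] (172, 170, 43, 34)
```

View pics/w7.png

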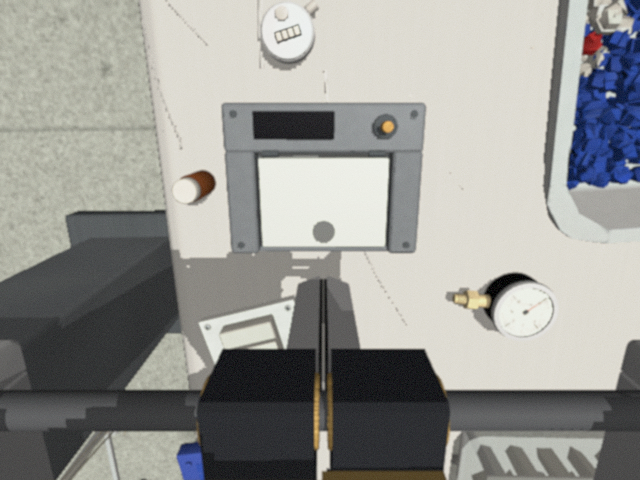

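The cover is shut and latched (rows 158–247, predicted 160–248). The mark is at (323,232), and the tester and vial haven't moved.

```bash
python3 -c "from cell import *; print(sign_off())"
```

```text
the job is handed in; nothing more can be done
None
```

The cover sprang open on the first press, the key was pressed to its stop and released, and the cover is shut and latched again with nothing displaced; the key's return was not seen directly, and the job was handed in at about 16 s.

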